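# Slide the circuit carrier home in the test jig and start the test

### The job

Push the blue circuit carrier along the rails of the aluminium test jig, with the fingers only touching it and never lifting it, until it drops down into its locating notch beside the orange marks. Then press the green button on the start box all the way down and let it go. Do not press the button before the carrier has dropped in, and leave everything else on the desk where it is.

Things in the scene. Friction and masses are not known exactly. Their poses are not given: they have to be found in the camera images.
- jig: fixed aluminium test jig, base plate 420 x 130 x 10, origin at the centre of its underside on the table. Its x axis runs along the rails the way the carrier must be pushed. Between the rails is an open channel 44 wide, floor 10 above the table. Side fences: inner faces 49.5 from the centre line (1.5 play each side), 8 thick, tops 44 above the table (45 at the orange marks) (mm)
- rails (a point): point on the jig's centre line over its origin at the height of the rail tops, 30 above the table. Steel rails reach 200 either way along jig x, with four pockets, 7 deep and 18 long, for the carrier's four feet (14 long). All drop in at once when the carrier's origin is at jig x = +90 (within 2), nowhere else. The pockets' far walls then stop it; there is no other end stop, a hard shove drives it past (mm)
- notch (a point): where the carrier's origin lies when it has dropped in: jig x = +90, centre line, 23 above the table (pocket floor). Orange strips on both fence tops run from jig x = +25 to +155, alongside the seated carrier (mm)
- board: loose circuit carrier: blue plate 130 long (its x, along jig x) x 96 wide x 8 thick; on it a red circuit, 30 x 30 x 12 heat sink, black terminal strip. 0.28 to 0.5 kg, slides at a few N. Origin: centre of the feet's underside, plate 9 to 17 above it. Starts on the rails, origin 30 above the table, 60 to 180 short of the notch; drops 7 there. Over 10 above the rails counts as lifted (mm)
- board_tail (a point): middle of the upper rear edge of the blue plate, 65 behind the carrier's origin and 17 above it. The vertical rear face to push, towards jig +x, is the plate (from 8 below this point up to it) and, flush above it, the black terminal strip (80 wide, 12 thick, 14 high). The rails behind it are free for at least 45 (mm)
- startbox: fixed grey start box with black top plate, 70 x 70 x 24, origin at the centre of its underside, carrying the green button; in one of two places beside the jig on the side away from the robot (mm)
- start_top (a point): centre of the top of the round green push button, 30 across, on the start box; pressed straight down; moves with the button (mm)
- start (a joint): button travel in m: 0 up, 0.006 fully down; a spring needs about 5 N for full travel and lifts it again; it counts as pressed beyond 0.0045
- dish: open yellow plastic parts dish, 70 x 70 x 28, loose, in one of two places beside the jig on the side away from the robot (the start box is in the other); origin at the centre of its underside; leave it alone
- mouse: loose grey computer mouse, 100 x 58 x 35, on the robot's side of the jig; origin at the centre of its underside; leave it alone
- screwdriver: loose screwdriver lying on the table on the robot's side of the jig; leave it alone
- mug: loose white mug, 80 across, 90 high; origin at the centre of its underside; leave it alone
- phone: loose black phone, 75 x 150 x 9, lying flat; origin at the centre of its underside; leave it alone
- jar: loose clear jar with white cap, 60 across, 80 high; origin at the centre of its underside; leave it alone
- module: loose black module with a green circuit on top, 85 x 60 x 20; origin at the centre of its underside; leave it alone
Things that resemble listed ones, but are neither listed nor needed, are in the scene too. Leave any purple or yellow look-alike of the startbox alone.

How it is judged:
On the way, in this order (a step that is already met when the one before it is completed fails the run):
1. the carrier has dropped into the notch (x of board in the frame of jig between 0.085 and 0.095 m and z of board in the frame of jig between 0.02 and 0.0255 m and angle between the z axis of board and the z axis of jig, either way round below 0.03 rad and angle between the x axis of board and the x axis of jig, either way round below 0.06 rad), for 0.2 s.
2. the green button is pressed all the way down (value of joint start above 0.0045 m), for 0.05 s.
At the end, for the whole second after the job is handed in: The carrier sits at rest in the notch (origin within 5 mm of jig x = +90 and less than 2.5 mm above the pocket floor, level within 0.03 rad), and the button, pressed after the drop, has come up again (all of step 1 and value of joint start below 0.002 m and linear speed of board below 0.02 m/s); the robot touches nothing.
It fails at once if the carrier is lifted off the rails (origin more than 10 mm above the rail tops) (z of board in the frame of jig above 0.04 m).
It fails at once if the button is pressed while the carrier is not in the notch (value of joint start above 0.003 m and not (x of board in the frame of jig between 0.085 and 0.095 m and z of board in the frame of jig between 0.02 and 0.0255 m and angle between the z axis of board and the z axis of jig, either way round below 0.03 rad and angle between the x axis of board and the x axis of jig, either way round below 0.06 rad)).
It fails at once if something else on the desk is moved more than 20 mm (distance of any of dish, mouse, screwdriver, mug, phone, jar, module from where it was at the start of the episode above 0.02 m).
It also fails if it takes over 50 s, if anything falls off the work surface, if the arm or the gripper's body presses on something with over 40 N, if the wrist force passes 120 N, or if a joint passes its speed limit or range.

### The arm

A 6-joint arm with a two-finger parallel gripper is mounted at the origin on the work surface. World frame = base frame: x ahead of the robot, y to its left, z up, the work surface at z = 0. Lengths are in m, angles in rad, forces in N, time in s.
With the tool pointing down it reaches from about 0.275 to 0.85 m from the base axis. Payload 19 kg.
Tool frame: the origin (TCP) lies at the very end of the fingers, on their centre line; the grasp point (between the pads) lies 19 mm behind it; z points along the fingers, y is the line along which they close (so a half turn about z gives the same grasp; the last joint's range is limited). The gripper opens to 85 mm and grips with 20 to 120 N. Pads are 22 mm wide; open, the fingers measure 114 mm over their backs; the gripper's body (76 mm by 85 mm) begins 54 mm behind the grasp point. The pads swing forward as they close: fully open they stand 13 mm farther back than shut.
Start: joints at [1.179, 0.15, 1.437, -0, 1.554, -0.134], TCP at [0.147, 0.556, 0.231] pointing down, gripper open.
Joint ranges: [-2.8, 2.8], [-0.68, 2.1], [0.12, 2.68], [-1.39, 4.53], [0.16, 2.79], [-2.81, 2.81]. Speed limits (rad/s): [1.89, 1.89, 2.22, 3.01, 3.01, 3.01].

### API

Orientations are given as a unit quaternion [x, y, z, w].
In Python, from station import ctrl gives the robot as it stands.
- The arm moves only by the tool play_rows, never from a script. Its arguments are lists of equal length, an entry for each row: "linear": the shift along the tool's x, y, z in cm, a list of three; "rotation": the turn, a rotation vector about the tool's x, y, z in rad, a list of three; "grip": the finger opening in cm, from 0 to 8.54. A call has 1 to 20 rows; each row shifts and turns the commanded pose from where the row before left it, along the tool's axes as they then stand; what a row does not reach is not made up. A row lasts 1/12 s, in which the tool goes at most 41.7 mm and 7.16 degrees, less where a joint would pass 70% of its speed; a pose out of reach is approached as far as the arm can. A call with a gripper value outside its range is refused whole. The fingers move at their own pace and stop on an object; "newtons" is the grip in N (left out, the last holds). Time passes only in rows, so rows that do not move let the fingers close. It gives the time, the measured TCP pose, the force, the opening and the grip force at its end, in the units of the state.
- ctrl.get_state(): the state, without advancing time (a new reading comes with each control period).
- ctrl.read_camera(name): name is "scene" or "side" or "wrist"; returns the picture (384x512x3 uint8, red, green, blue); there is no depth.
- ctrl.get_calibration(name): a dict with "intrinsics" (3x3 intrinsics, pixels), "R" (3x3) and "t" (3): a world point X has camera coordinates R X + t; the wrist camera has in their place "tool_from_camera" (4x4, takes a point from camera to tool coordinates, whose origin is the TCP and whose axes are the flange's). Camera axes: x right, y down, z forward; pixel columns grow to the right and rows downward; lengths in m; the calibration is good to about 2 mm. A picture is of the moment at which its call begins: read the wrist's pose just before it. get_calibration takes no time and is no camera call.
- ctrl.job_done(): hands the job in; it is judged then, once.
The state is a dict: "time_s": time; "joint_positions": joint angles; "joint_vel": joint speeds; "tau": joint torques, N m; "position": TCP position; "tcp_rot": TCP orientation; "ft_force": force on the tool from outside, world axes, zero at the start; "moment": the same for the moment, N m; "gripper_width": opening from 0.0 (shut) to 1.0 (fully open); "finger_force": force on a finger pad.
Only numpy, scipy, OpenCV 4.12 (cv2) and the standard library are available. Lean on these libraries where they do the work, as an engineer would, in place of code of your own. Each camera call takes 0.05 s, during which the arm holds its last target. There are 200 camera calls.

## Working session

There is one attempt and no reset: what is moved stays moved. The work goes in short steps, Python scripts to look and compute and a tool call to move; the robot and the scene stay as the last step left them, time stands still between calls to the robot, and variables do not carry over. Pictures are saved under pics/ and viewed, at most 10 in all, crops included, and the job is handed in when it is done.

Besides the shell and the picture viewer there is one more tool, called after "Call:" by a JSON object that holds its "fn" and its "kwargs". play_rows: Moves the arm, as the interface text tells. Its arguments: {"type":"object","properties":{"linear":{"type":"array","items":{"type":"array","items":{"type":"number"}}},"rotation":{"type":"array","items":{"type":"array","items":{"type":"number"}}},"grip":{"type":"array","items":{"type":"number"}},"newtons":{"type":"number"}},"required":["linear","rotation","grip"]}

```bash
mkdir -p pics
python3 - <<'E'
from station import ctrl
import cv2,numpy as np
s=ctrl.get_state();print(s['time_s'],s['position'],s['tcp_rot'],s['gripper_width'])
ims=[]
for n in("scene","side","wrist"):
    im=ctrl.read_camera(n);np.save(f'pics/{n}0.npy',im);cv2.imwrite(f'pics/{n}0.png',im[:,:,::-1]);c=ctrl.get_calibration(n);print(n,{k:np.round(v,4).tolist() for k,v in c.items()})
E
```

```text
0.0 [0.14652537 0.55576056 0.23067257] [ 1.28542568e-01  9.91703800e-01 -5.99322874e-04 -1.51347158e-04] 0.9998196781445507
scene {'intrinsics': [[414.4592, 0.0, 262.5363], [0.0, 414.4592, 194.0887], [0.0, 0.0, 1.0]], 'R': [[0.7367, 0.6761, -0.0098], [0.3817, -0.4278, -0.8193], [-0.5582, 0.5998, -0.5733]], 't': [-0.3883, -0.1589, 1.5426]}
side {'intrinsics': [[425.7217, 0.0, 257.9915], [0.0, 425.7217, 194.9041], [0.0, 0.0, 1.0]], 'R': [[0.7475, -0.6641, 0.0122], [-0.518, -0.5943, -0.6152], [0.4158, 0.4536, -0.7883]], 't': [-0.3848, 0.2924, 1.3736]}
wrist {'intrinsics': [[296.4103, 0.0, 251.2119], [0.0, 296.4103, 188.3741], [0.0, 0.0, 1.0]], 'tool_from_camera': [[-0.0001, -0.945, -0.3272, 0.0853], [1.0, -0.0001, -0.0, -0.0007], [-0.0, -0.3272, 0.945, -0.1434], [0.0, 0.0, 0.0, 1.0]]}
```

View pics/scene0.png

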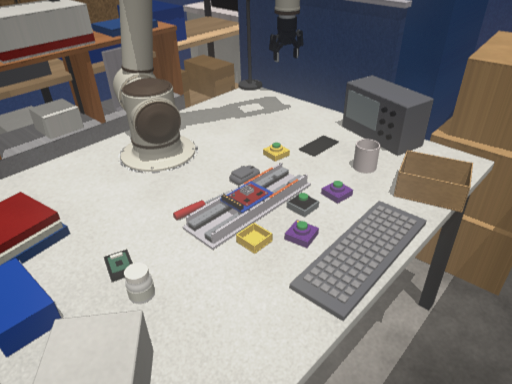

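View pics/side0.png

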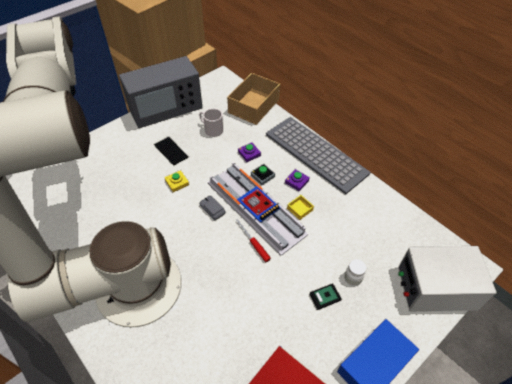

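Scene shows the jig from (190,230) to (305,180), with the board at (245,195), the start box at (303,203), the dish at (255,237), and the orange marks to the upper right. In the side view the board is at (259,203), the start box at (263,172), and the orange at (228,187).

```bash
cat > h.py <<'E'
import numpy as np,cv2
from scipy.spatial.transform import Rotation as Ro
from station import ctrl
def cam(n,s=None):
    c=ctrl.get_calibration(n);K=np.array(c['intrinsics'])
    if n!='wrist': R=np.array(c['R']);return K,R,-R.T@np.array(c['t'])
    T=np.array(c['tool_from_camera']);Rt=Ro.from_quat(s['tcp_rot']).as_matrix()
    return K,(Rt@T[:3,:3]).T,Rt@T[:3,3]+np.array(s['position'])
def plane(C,uv,z):
    K,R,o=C;uv=np.atleast_2d(uv).astype(float)
    d=np.c_[uv,np.ones(len(uv))]@np.linalg.inv(K).T@R
    return (o+d*((z-o[2])/d[:,2])[:,None])[:,:2]
def proj(C,X):
    K,R,o=C;p=(np.atleast_2d(X)-o)@R.T@K.T;return p[:,:2]/p[:,2:]
def blobs(im,lo,hi,roi,amin=4):
    x0,y0,x1,y1=roi;m=cv2.inRange(cv2.cvtColor(im,cv2.COLOR_RGB2HSV),lo,hi);k=np.zeros_like(m);k[y0:y1,x0:x1]=m[y0:y1,x0:x1]
    n,l,st,ce=cv2.connectedComponentsWithStats(k)
    return [(ce[i],st[i,4],np.argwhere(l==i)[:,::-1]) for i in range(1,n) if st[i,4]>=amin]
E
python3 - <<'E'
from h import *
for n,roi in(("scene",(180,155,325,250)),("side",(195,150,315,255))):
    im=np.load(f'pics/{n}0.npy');C=cam(n)
    for nm,lo,hi,z in(("orange",(7,120,120),(18,255,255),.045),("blue",(105,140,60),(130,255,255),.047),("green",(45,100,60),(85,255,255),.03)):
        for ce,a,p in blobs(im,lo,hi,roi):
            P=plane(C,p,z);u=np.linalg.svd(P-P.mean(0),full_matrices=False)[2][0];t=(P-P.mean(0))@u
            print(n,nm,ce.round(1),a,P.mean(0).round(4),'dir',round(np.degrees(np.arctan2(u[1],u[0])),1),'len',round(np.ptp(t),3),'mid',(P.mean(0)+u*(t.max()+t.min())/2).round(4))
    cv2.imwrite(f'pics/{n}z.png',cv2.resize(im[roi[1]:roi[3],roi[0]:roi[2],::-1],None,fx=5,fy=5,interpolation=cv2.INTER_CUBIC))
E
```

```text
scene orange [256.5 176. ] 45 [0.4391 0.0689] dir -92.7 len 0.124 mid [0.4394 0.0752]
scene orange [283.2 188.1] 58 [0.5462 0.0728] dir -90.8 len 0.124 mid [0.5462 0.073 ]
scene blue [262.  187.8] 9 [0.4992 0.0286] dir -0.1 len 0.033 mid [0.4999 0.0286]
scene blue [256.  201.5] 47 [ 0.5342 -0.0341] dir -91.0 len 0.119 mid [ 0.5342 -0.0314]
scene green [302.8 195.8] 33 [0.6028 0.097 ] dir -0.1 len 0.023 mid [0.6023 0.097 ]
scene green [301.9 224.4] 47 [ 0.685  -0.0121] dir -19.3 len 0.028 mid [ 0.6846 -0.012 ]
side orange [250.2 178.3] 62 [0.5431 0.0772] dir -89.4 len 0.122 mid [0.5431 0.0765]
side orange [227.8 192.9] 70 [0.4357 0.0784] dir -90.9 len 0.124 mid [0.4357 0.0764]
side blue [254.3 203.7] 175 [ 0.4755 -0.0233] dir -109.3 len 0.148 mid [ 0.4741 -0.0275]
side green [262.5 168.9] 46 [0.6186 0.0912] dir -135.3 len 0.032 mid [0.6184 0.0909]
side green [297.2 174.9] 38 [ 0.6985 -0.0189] dir -138.2 len 0.031 mid [ 0.6983 -0.019 ]
```

View pics/sidez.png

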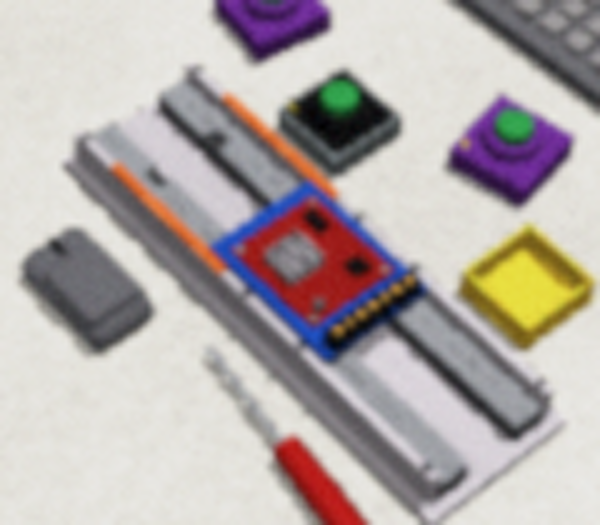

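Call:
{"fn": "play_rows", "kwargs": {"linear": [[-2.63, -2.5, -0.11], [-2.63, -2.5, -0.11], [-2.63, -2.5, -0.11], [-2.63, -2.5, -0.11], [-2.63, -2.5, -0.11], [-2.63, -2.5, -0.11], [-2.63, -2.5, -0.11], [-2.63, -2.5, -0.11], [-2.63, -2.5, -0.11], [-2.63, -2.5, -0.11], [-2.63, -2.5, -0.11], [-2.63, -2.5, -0.11], [-2.63, -2.5, -0.11], [-2.63, -2.5, -0.11], [-2.63, -2.5, -0.11], [-2.63, -2.5, -0.11], [-2.63, -2.5, -0.11], [-2.63, -2.5, -0.11], [0, 0, 0], [0, 0, 0]], "rotation": [[0, 0, 0], [0, 0, 0], [0, 0, 0], [0, 0, 0], [0, 0, 0], [0, 0, 0], [0, 0, 0], [0, 0, 0], [0, 0, 0], [0, 0, 0], [0, 0, 0], [0, 0, 0], [0, 0, 0], [0, 0, 0], [0, 0, 0], [0, 0, 0], [0, 0, 0], [0, 0, 0], [0, 0, 0.12], [0, 0, 0.12]], "grip": [4, 4, 4, 4, 4, 4, 4, 4, 4, 4, 4, 4, 4, 4, 4, 4, 4, 4, 4, 4]}}

```text
time_s: 1.82
position: [0.4902, -0.0016, 0.2504]
tcp_rot: [0.25, 0.968, -0.0, -0.001]
ft_force: [0.0, 0.2, 0.6]
gripper_width: 0.467
finger_force: 0.0
```

Call:
{"fn": "play_rows", "kwargs": {"linear": [[0, 0, 0], [0, 0, 0], [0, 0, 0], [0, 0, 0], [0, 0, 0], [0, 0, 0], [0, 0, 0], [0, 0, 0], [0, 0, 0], [0, 0, 0], [0, 0, 0], [0, 0, 0]], "rotation": [[0, 0, 0.12], [0, 0, 0.12], [0, 0, 0.12], [0, 0, 0.12], [0, 0, 0.12], [0, 0, 0.12], [0, 0, 0.12], [0, 0, 0.12], [0, 0, 0.12], [0, 0, 0], [0, 0, 0], [0, 0, 0]], "grip": [4, 4, 4, 4, 4, 4, 4, 4, 4, 4, 4, 4]}}

```text
time_s: 2.82
position: [0.4896, 0.0002, 0.251]
tcp_rot: [0.708, 0.706, -0.0, -0.0]
ft_force: [-0.3, 0.3, 0.5]
gripper_width: 0.469
finger_force: 0.0
```

Run:
```python
from h import *
s=ctrl.get_state();im=ctrl.read_camera('wrist');C=cam('wrist',s);np.save('pics/w1.npy',im);cv2.imwrite('pics/w1.png',im[:,:,::-1])
print(s['time_s'],s['position'],Ro.from_quat(s['tcp_rot']).as_matrix().round(4).tolist(),s['gripper_width'],s['ft_force'])
for nm,lo,hi,z in(("orange",(7,120,120),(18,255,255),.045),("blue",(105,140,60),(130,255,255),.047),("green",(45,100,60),(85,255,255),.03)):
    for ce,a,p in blobs(im,lo,hi,(0,0,512,384),30):
        P=plane(C,p,z);u=np.linalg.svd(P-P.mean(0),full_matrices=False)[2][0];t=(P-P.mean(0))@u
        print(nm,ce.round(1),a,P.mean(0).round(4),'dir',round(np.degrees(np.arctan2(u[1],u[0])),1),'len',round(np.ptp(t),3),'mid',(P.mean(0)+u*(t.max()+t.min())/2).round(4),'box',P.min(0).round(4),P.max(0).round(4))
```

```text
2.8167 [4.89581357e-01 1.76127774e-04 2.51020241e-01] [[0.0026, 1.0, -0.0002], [1.0, -0.0026, -0.0001], [-0.0001, -0.0002, -1.0]] 0.46860227528938275 [-0.33727616  0.31095446  0.49165241]
orange [204.4  86.1] 892 [0.4365 0.0824] dir -91.0 len 0.13 mid [0.4365 0.0777] box [0.4315 0.0129] [0.4414 0.1425]
orange [300.   88.3] 874 [0.5432 0.0799] dir -91.0 len 0.129 mid [0.5431 0.0759] box [0.5381 0.0114] [0.548  0.1403]
blue [251.  173.5] 2779 [ 0.4882 -0.0189] dir -90.5 len 0.13 mid [ 0.4881 -0.0284] box [ 0.4389 -0.0938] [0.5372 0.0368]
green [360.8  85.3] 594 [0.6159 0.0841] dir -23.8 len 0.032 mid [0.6155 0.0843] box [0.6005 0.069 ] [0.6314 0.0986]
green [415.2 177.7] 459 [ 0.699  -0.0282] dir -43.3 len 0.034 mid [ 0.6988 -0.028 ] box [ 0.6825 -0.0435] [ 0.715  -0.0126]
```

View pics/w1.png

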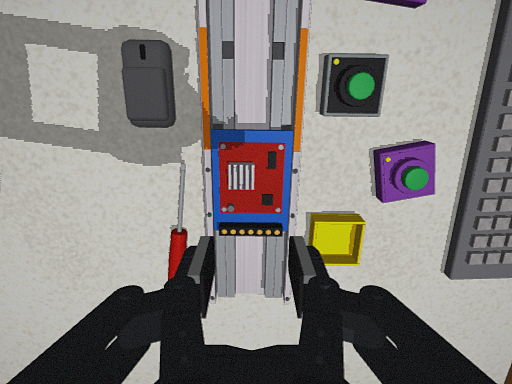

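The wrist view shows the board at (251,175), its rear strip at row 230, the orange strips at columns 205 and 300, and the start box's green button at (361,85). The path behind the strip is free. The board is 105 mm short of the notch.

Call:
{"fn": "play_rows", "kwargs": {"linear": [[-3.25, -0.08, 0], [-3.25, -0.08, 0], [-3.25, -0.09, 0], [-3.25, -0.09, 0], [0, 0, 0], [0, 0, 3.5], [0, 0, 3.5], [0, 0, 3.5], [0, 0, 3.5], [0, 0, 3.0], [0, 0, 2.0], [0, 0, 1.0], [0, 0, 0.7], [0, 0, 0.5], [0, 0, 0.3], [0, 0, 0.2], [0, 0, 0], [0, 0, 0]], "rotation": [[0, 0, 0.015], [0, 0, 0], [0, 0, 0], [0, 0, 0], [0, 0, 0], [0, 0, 0], [0, 0, 0], [0, 0, 0], [0, 0, 0], [0, 0, 0], [0, 0, 0], [0, 0, 0], [0, 0, 0], [0, 0, 0], [0, 0, 0], [0, 0, 0], [0, 0, 0], [0, 0, 0]], "grip": [4, 4, 4, 4, 4, 4, 4, 4, 4, 4, 4, 4, 4, 4, 4, 4, 4, 4]}}

```text
time_s: 4.37
position: [0.4842, -0.1299, 0.0347]
tcp_rot: [0.715, 0.699, 0.0, 0.0]
ft_force: [0.2, -0.0, 0.1]
gripper_width: 0.466
finger_force: 0.0
```

Run:
```python
from h import *
s=ctrl.get_state();print(s['time_s'],s['position'],Ro.from_quat(s['tcp_rot']).as_matrix()[:,0],s['ft_force'])
im=ctrl.read_camera('side');o=im[150:255,195:315,::-1];w=cv2.resize(o,None,fx=5,fy=5,interpolation=cv2.INTER_CUBIC);cv2.imwrite('pics/s2.png',w)
```

```text
4.3667 [ 0.48419036 -0.12992521  0.03474418] [ 2.18547448e-02  9.99761048e-01 -4.65364171e-04] [ 0.22522374 -0.02318546  0.12426523]
```

View pics/s2.png

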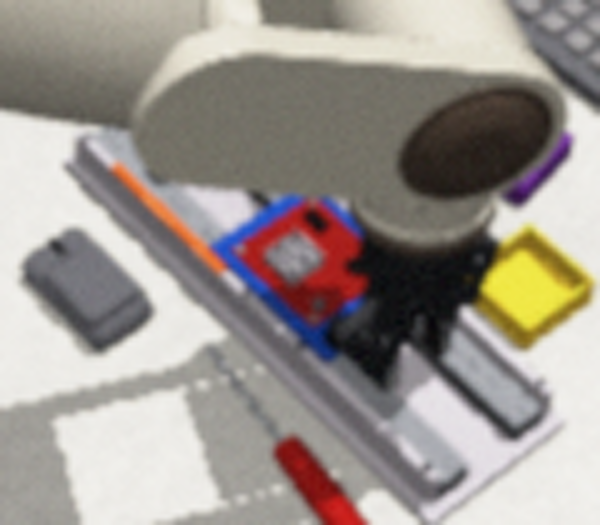

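The fingers are behind the terminal strip and clear of the fences and dish. I'll push.

Call:
{"fn": "play_rows", "kwargs": {"linear": [[0.3, 0.2, 0], [0.5, 0, 0], [0.5, 0, 0], [0.5, 0, 0], [0.3, 0, 0], [0.3, 0, 0], [0.4, 0, 0], [0.5, 0, 0], [0.5, 0, 0], [0.5, 0, 0], [0.5, 0, 0], [0.5, 0, 0], [0.5, 0, 0], [0.5, 0, 0], [0.5, 0, 0], [0.5, 0, 0], [0.5, 0, 0], [0.5, 0, 0], [0.4, 0, 0], [0.3, 0, 0]], "rotation": [[0, 0, -0.004], [0, 0, 0], [0, 0, 0], [0, 0, 0], [0, 0, 0], [0, 0, 0], [0, 0, 0], [0, 0, 0], [0, 0, 0], [0, 0, 0], [0, 0, 0], [0, 0, 0], [0, 0, 0], [0, 0, 0], [0, 0, 0], [0, 0, 0], [0, 0, 0], [0, 0, 0], [0, 0, 0], [0, 0, 0]], "grip": [4, 4, 4, 4, 4, 4, 4, 4, 4, 4, 4, 4, 4, 4, 4, 4, 4, 4, 4, 4]}}

```text
time_s: 6.08
position: [0.4875, -0.0393, 0.0341]
tcp_rot: [0.713, 0.701, -0.0, 0.0]
ft_force: [0.1, -3.6, 0.8]
gripper_width: 0.475
finger_force: 1.7
```

```bash
cat > look.py <<'E'
from h import *
import sys
s=ctrl.get_state();im=ctrl.read_camera('wrist');C=cam('wrist',s);cv2.imwrite(f'pics/{sys.argv[1]}.png',im[:,:,::-1])
print(s['time_s'],s['position'],Ro.from_quat(s['tcp_rot']).as_matrix()[:,0],s['ft_force'])
for nm,lo,hi,z in(("orange",(7,120,120),(18,255,255),.045),("blue",(105,140,60),(130,255,255),.047),("green",(45,100,60),(85,255,255),.03)):
    for ce,a,p in blobs(im,lo,hi,(0,0,512,384),100):
        P=plane(C,p,z);print(nm,ce.round(1),a,p.min(0),p.max(0),'box',P.min(0).round(4),P.max(0).round(4))
E
python3 look.py w3
```

```text
6.0833 [ 0.48751211 -0.03934576  0.0341395 ] [ 1.77329190e-02  9.99842752e-01 -1.25275284e-04] [ 0.11007575 -3.62661987  0.77321133]
orange [126.5  78.4] 3158 [106   0] [146 161] box [0.4313 0.013 ] [0.4405 0.0771]
orange [382.5  78.2] 3169 [363   0] [403 161] box [0.5386 0.0111] [0.5477 0.0752]
blue [255.1 143.6] 13074 [131   0] [381 242] box [ 0.4407 -0.0295] [0.5383 0.0765]
```

View pics/w3.png

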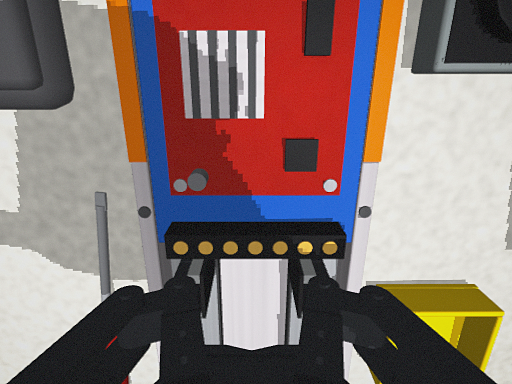

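Both fingers are on the terminal strip at row 243. The board is straight and about 41 mm short. I'll go on more slowly.

Call:
{"fn": "play_rows", "kwargs": {"linear": [[0.3, 0, 0], [0.4, 0, 0], [0.4, 0, 0], [0.4, 0, 0], [0.4, 0, 0], [0.4, 0, 0], [0.3, 0, 0], [0.2, 0, 0], [0.2, 0, 0], [0.15, 0, 0], [0.15, 0, 0], [0.15, 0, 0], [0.15, 0, 0], [0.15, 0, 0], [0.15, 0, 0], [0, 0, 0]], "rotation": [[0, 0, 0], [0, 0, 0], [0, 0, 0], [0, 0, 0], [0, 0, 0], [0, 0, 0], [0, 0, 0], [0, 0, 0], [0, 0, 0], [0, 0, 0], [0, 0, 0], [0, 0, 0], [0, 0, 0], [0, 0, 0], [0, 0, 0], [0, 0, 0]], "grip": [4, 4, 4, 4, 4, 4, 4, 4, 4, 4, 4, 4, 4, 4, 4, 4]}}

```text
time_s: 7.47
position: [0.4881, -0.0004, 0.034]
tcp_rot: [0.713, 0.701, 0.0, -0.0]
ft_force: [0.7, 0.4, -0.0]
gripper_width: 0.467
finger_force: 0.0
```

Call:
{"fn": "play_rows", "kwargs": {"linear": [[0.12, 0, 0], [0.12, 0, 0], [0, 0, 0]], "rotation": [[0, 0, 0], [0, 0, 0], [0, 0, 0]], "grip": [4, 4, 4]}}

```text
time_s: 7.72
position: [0.4882, 0.0017, 0.0341]
tcp_rot: [0.713, 0.701, -0.0, -0.0]
ft_force: [0.8, -1.0, 0.7]
gripper_width: 0.465
finger_force: 0.0
```

```bash
python3 look.py w4
```

```text
7.7167 [0.48819669 0.00173946 0.03408486] [ 1.79006423e-02  9.99839771e-01 -5.51795655e-06] [ 0.79281593 -0.99170588  0.65587937]
orange [131.2 115.4] 4524 [106   0] [155 241] box [0.4313 0.0127] [0.4411 0.1182]
orange [377.5 115.1] 4528 [353   0] [403 241] box [0.5386 0.0108] [0.5484 0.1162]
blue [254.4 139.7] 12117 [136   0] [373 235] box [0.4436 0.0155] [0.5362 0.1175]
green [502.9  90.6] 926 [491  58] [511 118] box [0.6019 0.0687] [0.6148 0.0956]
```

Apparent plate width fell from 250 to 237 px, a ratio of 0.948, matching a 7 mm drop. I'll back off and rise, then verify.

Call:
{"fn": "play_rows", "kwargs": {"linear": [[-0.5, 0, 0], [-1.0, 0, 0], [-0.5, 0, 0], [0, 0, -1.5], [0, 0, -3], [0, 0, -3.5], [0, 0, -3.5], [0, 0, -3], [1.5, 2.0, -2], [2.5, 2.0, -1], [0, 2.0, 0], [0, 0, 0], [0, 0, 0], [0, 0, 0]], "rotation": [[0, 0, 0], [0, 0, 0], [0, 0, 0], [0, 0, 0], [0, 0, 0], [0, 0, 0], [0, 0, 0], [0, 0, 0], [0, 0, 0], [0, 0, 0], [0, 0, 0], [0, 0, 0], [0, 0, 0], [0, 0, 0]], "grip": [4, 4, 4, 4, 4, 4, 4, 4, 0, 0, 0, 0, 0, 0]}}

```text
time_s: 8.93
position: [0.5481, 0.0199, 0.2086]
tcp_rot: [0.714, 0.701, -0.0, -0.0]
ft_force: [0.5, 0.2, 0.1]
gripper_width: 0.001
finger_force: 0.0
```

```bash
python3 look.py w5
python3 - <<'E'
from h import *
im=cv2.imread('pics/w5.png')[:,:,::-1].copy();s=ctrl.get_state()
obs=[('wrist',im,(0,0,512,384)),('scene',np.load('pics/scene0.npy'),(285,185,320,212)),('side',np.load('pics/side0.npy'),(245,155,280,185))]
A=np.zeros((3,3));b=np.zeros(3)
for n,i,roi in obs:
    L=blobs(i,(45,60,40),(85,255,255),roi)
    if n=='wrist': C=cam(n,s);L.sort(key=lambda q:np.linalg.norm(plane(C,q[0],.03)[0]-[.616,.085]))
    else: L.sort(key=lambda q:-q[1]);C=cam(n)
    uv=L[0][0];K,R,o=C;d=np.append(uv,1)@np.linalg.inv(K).T@R;d/=np.linalg.norm(d);M=np.eye(3)-np.outer(d,d);A+=M;b+=M@o
    print(n,uv,L[0][1],[plane(C,uv,z)[0].round(4) for z in(.03,.034,.038)])
print(np.linalg.solve(A,b))
E
```

```text
8.9333 [0.54807497 0.01987826 0.20863018] [ 1.84729588e-02  9.99829351e-01 -1.34084897e-04] [0.50679924 0.1782038  0.06175829]
orange [139.9 109.3] 1058 [128  45] [151 177] box [0.4313 0.0124] [0.4411 0.1421]
orange [246.5 107.2] 1061 [242  44] [250 176] box [0.5381 0.0117] [0.548  0.1409]
blue [195.6 101.7] 4202 [141  45] [242 175] box [0.4436 0.0137] [0.5393 0.1416]
green [313.9 105.3] 719 [299  90] [329 120] box [0.5982 0.068 ] [0.6294 0.0984]
green [380.6 203.6] 567 [367 191] [394 216] box [ 0.6809 -0.0453] [ 0.7136 -0.0135]
wrist [313.70439414 105.23834887] 751 [array([0.6135, 0.0832]), array([0.6127, 0.0835]), array([0.6119, 0.0838])]
scene [302.88333333 196.4       ] 60 [array([0.605 , 0.0947]), array([0.6084, 0.0901]), array([0.6117, 0.0855])]
side [262.62711864 169.10169492] 59 [array([0.6183, 0.0901]), array([0.6159, 0.0875]), array([0.6135, 0.085 ])]
[0.61233709 0.08403308 0.0392247 ]
```

View pics/w5.png

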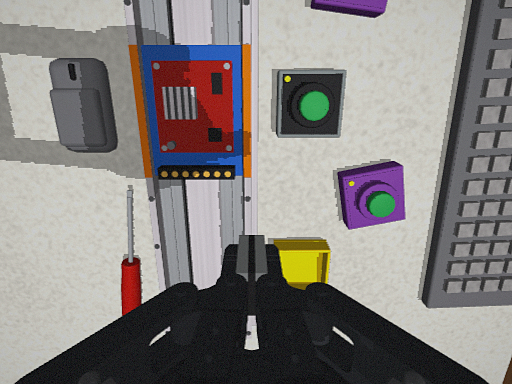

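The board sits exactly between the orange strips (rows 45–176), so it is seated. The button is at (314,105), world (0.612, 0.084), top at about 0.038.

Call:
{"fn": "play_rows", "kwargs": {"linear": [[2.2, 2.1, 0], [2.2, 2.1, 0], [2.1, 2.1, 0], [0, 0, 2.5], [0, 0, 3.5], [0, 0, 3.5], [0, 0, 2.5], [0, 0, 1.5], [0, 0, 1.0], [0, 0, 0], [0, 0, 0]], "rotation": [[0, 0, 0], [0, 0, 0], [0, 0, 0], [0, 0, 0], [0, 0, 0], [0, 0, 0], [0, 0, 0], [0, 0, 0], [0, 0, 0], [0, 0, 0], [0, 0, 0]], "grip": [0, 0, 0, 0, 0, 0, 0, 0, 0, 0, 0]}}

```text
time_s: 9.9
position: [0.6128, 0.084, 0.0648]
tcp_rot: [0.714, 0.701, 0.0, 0.0]
ft_force: [-0.1, -0.3, 0.0]
gripper_width: -0.001
finger_force: 0.0
```

Call:
{"fn": "play_rows", "kwargs": {"linear": [[0, 0, 0.5], [0, 0, 0.5], [0, 0, 0.4], [0, 0, 0.3], [0, 0, 0.3], [0, 0, 0.2], [0, 0, 0]], "rotation": [[0, 0, 0], [0, 0, 0], [0, 0, 0], [0, 0, 0], [0, 0, 0], [0, 0, 0], [0, 0, 0]], "grip": [0, 0, 0, 0, 0, 0, 0]}}

```text
time_s: 10.48
position: [0.6128, 0.0843, 0.0419]
tcp_rot: [0.713, 0.701, -0.0, 0.0]
ft_force: [-1.8, -0.6, 4.1]
gripper_width: 0.001
finger_force: 1.9
```

Call:
{"fn": "play_rows", "kwargs": {"linear": [[0, 0, 0.1], [0, 0, 0.1], [0, 0, 0]], "rotation": [[0, 0, 0], [0, 0, 0], [0, 0, 0]], "grip": [0, 0, 0]}}

```text
time_s: 10.73
position: [0.6128, 0.0843, 0.0401]
tcp_rot: [0.713, 0.701, 0.0, 0.0]
ft_force: [-1.5, -0.5, 4.0]
gripper_width: 0.003
finger_force: 2.4
```

Call:
{"fn": "play_rows", "kwargs": {"linear": [[0, 0, 0.1], [0, 0, 0.1], [0, 0, 0.1], [0, 0, 0]], "rotation": [[0, 0, 0], [0, 0, 0], [0, 0, 0], [0, 0, 0]], "grip": [0, 0, 0, 0]}}

```text
time_s: 11.07
position: [0.6131, 0.0843, 0.0395]
tcp_rot: [0.713, 0.701, 0.0, 0.001]
ft_force: [-14.1, -1.2, 33.6]
gripper_width: -0.0
finger_force: 16.4
```

The force rose to 34 N with the motion stopped, so the button is on its end stop. I'll release.

Call:
{"fn": "play_rows", "kwargs": {"linear": [[0, 0, -0.3], [0, 0, -0.8], [0, 0, -1.5], [0, 0, -3], [0, 0, -3.5], [0, 0, -3.5], [0, 0, -2.5], [-2, -2, -1], [-2.5, -2, 0], [-2, -2, 0], [0, 0, 0], [0, 0, 0], [0, 0, 0]], "rotation": [[0, 0, 0], [0, 0, 0], [0, 0, 0], [0, 0, 0], [0, 0, 0], [0, 0, 0], [0, 0, 0], [0, 0, 0], [0, 0, 0], [0, 0, 0], [0, 0, 0], [0, 0, 0], [0, 0, 0]], "grip": [0, 0, 0, 0, 0, 0, 0, 0, 0, 0, 0, 0, 0]}}

```text
time_s: 12.15
position: [0.5518, 0.0205, 0.1984]
tcp_rot: [0.714, 0.701, 0.0, 0.0]
ft_force: [0.2, -0.3, 0.1]
gripper_width: 0.004
finger_force: 0.0
```

```bash
python3 look.py w6
```

```text
12.15 [0.55183884 0.02052546 0.19837026] [1.83527430e-02 9.99831572e-01 6.62687244e-05] [ 0.15566263 -0.33132696  0.08877045]
orange [132.  110.3] 1126 [119  44] [144 180] box [0.4312 0.0131] [0.4412 0.1424]
orange [242.2 109.1] 1156 [237  44] [246 180] box [0.538  0.0111] [0.5483 0.1405]
blue [189.6 102.7] 4562 [133  44] [238 178] box [0.4436 0.0141] [0.5394 0.1419]
green [311.9 106.8] 767 [297  91] [327 122] box [0.5985 0.0679] [0.6292 0.0984]
green [380.4 207.8] 603 [366 195] [394 221] box [ 0.6804 -0.0462] [ 0.7134 -0.0139]
```

View pics/w6.png

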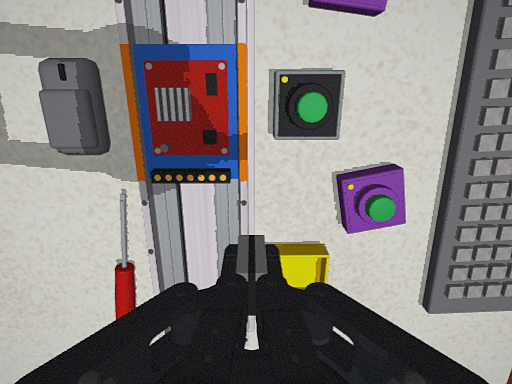

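The board is still seated beside the orange marks (rows 44–180), the button is up at (312,107), and nothing else has moved.

```bash
python3 -c "
from station import ctrl
print(ctrl.job_done())"
```

```text
the job is handed in; nothing more can be done
None
```

The carrier dropped into its notch, the green button was then pressed to its stop and let go, and the job is handed in; the hand-in returned no verdict.

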